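# Set up the buffet menu board and hold it upright

### The arm

A 7-joint arm with a two-finger parallel gripper is mounted at the origin on the work surface. World frame = base frame: x ahead of the robot, y to its left, z up, the work surface at z = 0. Lengths are in m, angles in rad, forces in N, time in s.
With the tool pointing down it reaches from about 0.4 to 0.9 m from the base axis. Payload 5.5 kg.
Tool frame: the origin (TCP) lies at the very end of the fingers, on their centre line; the grasp point (between the pads) lies 19 mm behind it (r.hold_point_z is the z of the grasp point in the tool frame, in m); z points along the fingers, y is the direction in which the jaws open and shut (so a half turn about z gives the same grasp; the last joint's range is limited). The gripper opens to 92 mm and grips with 3 to 60 N. Pads are 19 mm wide; open, the fingers measure 130 mm over their backs; the gripper's body (75 mm by 190 mm) begins 47 mm behind the grasp point.
Start: joints at [-1.078, 0.501, -0.427, 1.55, 0.221, 1.138, -0.21], TCP at [0.148, 0.633, 0.227] pointing down, gripper open.
Joint ranges: [-2.88, 2.88], [-0.31, 2.03], [-1.54, 1.56], [0.2, 2.42], [-1.41, 4.55], [0.19, 2.02], [-2.57, 2.57]. Speed limits (rad/s): [2.57, 2.57, 3.14, 3.14, 3.14, 3.14, 3.14].

### API

Orientations are given as a rotation vector (axis times angle).
In Python, from rig import r gives the robot as it stands.
- The arm moves only by the tool jog_arm, never from a script. Its argument "motion" is a list of rows, each an object of numbers: "x", "y", "z": the shift along the world's x, y, z in mm; "rx", "ry", "rz": the turn, a rotation vector about the world's x, y, z in rad. In form: [{"x": .., "y": .., "z": .., "rx": .., "ry": .., "rz": ..}, ...]. A call has 1 to 12 rows; each row is the pose to reach, as a shift and turn from the pose measured when the call began; what a row does not reach only later rows make up. A row lasts 1/8 s, in which the tool goes at most 62.5 mm and 10.7 degrees, less where a joint would pass 70% of its speed; a pose out of reach is approached as far as the arm can. A call with a gripper value outside its range is refused whole. "grip" is the finger opening in mm, from 0 to 91.8, set as the call begins (left out, the last holds). The fingers move at their own pace and stop on an object; "grip_force" is the grip in N (left out, the last holds). Time passes only in rows, so rows that repeat a pose let the fingers close. It gives the time, the measured TCP pose, the force and the opening at its end, in the units of the state.
- r.get_state(): the state, without advancing time (a new reading comes with each control period).
- r.get_image(name): name is "side" or "top"; returns a dict with "img" (400x640x3 uint8, red, green, blue), "fx", "fy", "cx", "cy" (pixels), "extrinsics" (4x4, takes a point from world to camera coordinates). Camera axes: x right, y down, z forward; pixel columns grow to the right and rows downward; lengths in m; the calibration is good to about 2 mm. A picture is of the moment at which its call begins. There is no depth.
- r.finish_job(): hands the job in, once; it reports no verdict.
The state is a dict: "clock": time; "joint_positions": joint angles; "joint_velocities": joint speeds; "joint_torque": joint torques, N m; "ee_pos": TCP position; "tool_rot": TCP orientation; "wrist_force": force on the tool from outside, world axes, zero at the start; "wrist_torque": the same for the moment, N m; "grip_width": finger opening in m.
Only numpy, scipy, OpenCV 4.12 (cv2) and the standard library are available. Lean on these libraries where they do the work, as an engineer would, in place of code of your own. Each camera call takes 0.05 s, during which the arm holds its last target. There are 200 camera calls.

### The job

Weigh down the menu board's foot: lay the large steel disc flat on the round white plate, then the small brass disc on top of it, both neatly centred. Then flip the kickstand over centre, away from the board's back, until it snaps all the way down; only after that raise the board by its red bar until it stands upright, and finish while still holding the bar so that the board stays upright, because it tips back down when let go. Leave the other things on the table where they are.

Things in the scene. Friction and masses are not known exactly. Their poses are not given: they have to be found in the camera images.
- rig: Fixed dark steel foot plate of the menu board, 190 x 210 x 8 mm, plus a 70 mm wide arm to its +y side under the ballast plate. Origin on the table, straight below the middle of the frame's hinge axis. x points away from the robot (within 0.3 rad of the table's +x), the way the lying board leans; y is parallel to the hinge axis, red bar, kickstand pivot and yellow foot bar; z up.
- ballast_plate (a point): Centre of the top face of the round white plate (100 mm across, flat, no rim) on the foot plate, 14 mm above the table, 165 mm to the rig's +y side of its origin. The nearest part of the board is 55 mm from this point.
- disc_large_mid (a point): Centre (half-way up) of the large steel ballast disc: loose, 64 mm across, 16 mm thick, about 0.4 kg, lying flat on the table at the start.
- disc_small_mid (a point): Centre (half-way up) of the small brass ballast disc: loose, 50 mm across, 16 mm thick, about 0.25 kg, lying flat on the table at the start. It and the large disc may be in each other's place.
- frame_hinge (a point): Mid-point of the frame's hinge axis (hub), 30 mm above the table, over the rig's origin. The axis runs along the rig's y.
- frame (a joint): Angle of the board's frame about its hinge, rad. 0 = leaning 45 degrees towards the rig's +x on two rubber-topped posts (start); it grows as the frame is raised towards the robot; 0.785 = upright; 0.885 = back stop. A spring and its weight always pull it back to 0: holding it upright at the red bar takes about 2 N.
- grip_bar (a point): Red round bar (frame_c0) along the frame's top, 16 mm thick, 190 mm long, along the rig's y; this point is its centre, 240 mm from the hinge axis. At the start 200 mm up, 170 mm to the rig's +x of the hinge; upright, 270 mm up, straight above the hinge. Near it are only the frame's two side tubes, 85 mm either side of its middle. It can turn between the fingers as the frame swings.
- kickstand (a joint): Angle of the kickstand about its pivot on the board's back, rad. 0 = folded (start), pointing up at 35 degrees to the board. It grows as the kickstand swings over towards the robot and down. A spring pushes it back to 0 below about 0.9 (over centre) and snaps it to its stop, 1.833 (fully down), beyond. Swinging it takes about 2.5 N at the foot bar.
- kick_pivot (a point): Mid-point of the kickstand's pivot axis (along the rig's y), carried by the frame on its back: with the frame lying, 43 mm to the rig's +x of the hinge and 93 mm above the table.
- kick_foot (a point): Centre of the kickstand's yellow foot bar: round, 12 mm thick, 100 mm long, along the rig's y, 118 mm from the pivot; the 10 mm rod joins it at its middle, so both halves (45 mm each) are free to hook or pinch. At the start above the pivot, 210 mm above the table; snapped down with the frame lying, level with the pivot on the robot's side; with the frame upright, 8 mm clear of the table.
- flowerpot: Bystander: terracotta pot with orange flowers, 104 mm across, 180 mm tall; origin under its centre.
- ramekin: Bystander: small white bowl, 80 mm across, 45 mm tall; origin under its centre.
- jar: Bystander: amber jar, 56 mm across, 90 mm tall; origin under its centre.
- cup: Bystander: blue cup, 72 mm across, 85 mm tall; origin under its centre.
- spatula: Bystander: serving spatula with a black handle lying flat, about 260 mm long.
- coaster: Bystander: cork coaster, 90 mm across, 6 mm thick; origin under its centre.
- disc_large: The large steel disc itself; origin at the centre of its underside.
- disc_small: The small brass disc itself; origin at the centre of its underside.
Not all that is in view belongs to the job. Several things look just like the disc_small: the one meant starts farthest to the robot's left.

How it is judged:
By the outcome, as a careful person would: the job done as asked, in the order asked, and still so for the second after the job is handed in, while the arm keeps its last pose, push and grip.
It also fails if it takes over 72 s, if anything falls off the work surface, if the arm or the gripper's body presses on something with over 40 N, if the wrist force passes 120 N, or if a joint passes its speed limit or range.

## Working session

There is one attempt and no reset: what is moved stays moved. The work goes in short steps, Python scripts to look and compute and a tool call to move; the robot and the scene stay as the last step left them, time stands still between calls to the robot, and variables do not carry over. Pictures are saved under pics/ and viewed, about 8 in all and at most 12, crops included, and the job is handed in when it is done.

Besides the shell and the picture viewer there is one more tool, called after "Call:" as a command line: name --argument value ..., lists and objects as JSON in quotes. jog_arm: Moves the arm, as the interface text tells. Its arguments: {"type":"object","properties":{"motion":{"type":"array"},"grip":{"type":"number"},"grip_force":{"type":"number"}},"required":["motion"]}

```bash
mkdir -p pics; ls
python3 - <<'E'
from rig import r
import cv2,numpy as np
for n in("top","side"):
    d=r.get_image(n);cv2.imwrite(f"pics/{n}0.png",d["img"][:,:,::-1]);print(n,d["fx"],d["fy"],d["cx"],d["cy"],np.round(d["extrinsics"],4).tolist())
s=r.get_state();print(s, r.hold_point_z)
E
```

```text
pics
top 367.54607662702915 367.54607662702915 317.6535552047484 195.86505188232405 [[-0.003, -0.9998, -0.0183, -0.0307], [-0.9985, 0.004, -0.054, 0.5241], [0.0541, 0.0181, -0.9984, 1.3273], [0.0, 0.0, 0.0, 1.0]]
side 451.67976144755335 451.67976144755335 323.36297828624436 201.11722330687135 [[0.9408, -0.3389, -0.0086, -0.5247], [-0.2031, -0.543, -0.8148, 0.2082], [0.2715, 0.7683, -0.5797, 1.4032], [0.0, 0.0, 0.0, 1.0]]
{'clock': 0.1, 'joint_positions': array([-1.0777881 ,  0.50177722, -0.42681821,  1.55136869,  0.22076468,
        1.13831512, -0.21030076]), 'joint_velocities': array([-0.00046566, -0.00070874, -0.00038964, -0.00107127,  0.0010273 ,
       -0.00092484,  0.00042279]), 'joint_torque': array([-1.10697499e-02, -5.67869782e+01, -5.83828524e+00, -2.79913080e+01,
       -6.89418311e-02,  2.40251207e-02,  2.75967358e-05]), 'ee_pos': array([0.14793446, 0.63226755, 0.22575885]), 'tool_rot': array([-3.60079976e-01, -3.12058005e+00,  2.81888941e-03]), 'wrist_force': array([-0.84899737,  0.20904703,  0.68461617]), 'wrist_torque': array([-0.032191  ,  0.02372674, -0.01773166]), 'grip_width': 0.09164190717201012} -0.0188
```

View pics/top0.png

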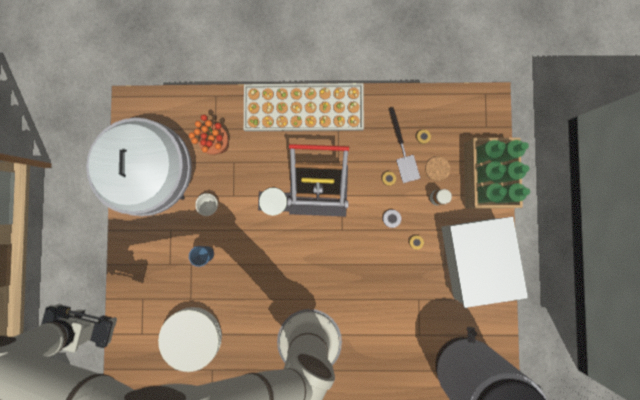

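View pics/side0.png

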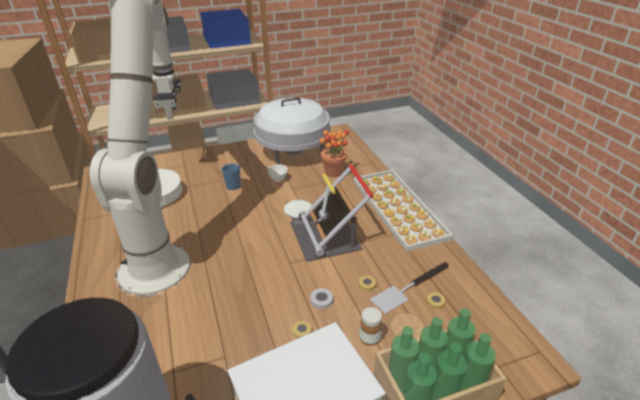

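The top view has three brass discs, at (389,178), (424,136) and (417,242). The smallest column is the farthest to the robot's left (+y), so (389,178) is the one meant. The steel disc is at (392,219), the white plate at (273,201), the red bar at about (320,148) and the yellow foot bar at about (318,181). Next I'll measure these and confirm with one enlarged crop.

```bash
cat > h.py <<'E'
from rig import r
import cv2,numpy as np
def cam(n):
    d=r.get_image(n);E=np.array(d["extrinsics"]);K=np.array([[d["fx"],0,d["cx"]],[0,d["fy"],d["cy"]],[0,0,1]])
    return d["img"],K,E
def ray(K,E,p):
    R,t=E[:3,:3],E[:3,3];return -R.T@t,R.T@np.linalg.solve(K,[p[0],p[1],1])
def plane(K,E,p,z):
    c,d=ray(K,E,p);return c+d*(z-c[2])/d[2]
def tri(a,b):   # two (K,E,p)
    (c1,d1),(c2,d2)=ray(*a),ray(*b)
    s=np.linalg.lstsq(np.c_[d1,-d2],c2-c1,rcond=None)[0]
    p,q=c1+d1*s[0],c2+d2*s[1];return (p+q)/2,np.linalg.norm(p-q)
def proj(K,E,P):
    v=K@(E[:3,:3]@np.asarray(P)+E[:3,3]);return v[:2]/v[2]
def blobs(img,lo,hi,box,amin=20):
    hsv=cv2.cvtColor(img,cv2.COLOR_RGB2HSV);m=cv2.inRange(hsv,lo,hi)
    k=np.zeros_like(m);x0,y0,x1,y1=box;k[y0:y1,x0:x1]=m[y0:y1,x0:x1]
    k=cv2.morphologyEx(k,cv2.MORPH_CLOSE,np.ones((3,3)))
    cs,_=cv2.findContours(k,cv2.RETR_EXTERNAL,cv2.CHAIN_APPROX_NONE)
    return [c for c in sorted(cs,key=cv2.contourArea,reverse=True) if cv2.contourArea(c)>=amin]
E
python3 - <<'E'
from h import *
T,Kt,Et=cam("top");S,Ks,Es=cam("side")
Y=((20,110,90),(34,255,255));R=((0,150,110),(6,255,255));R2=((172,150,110),(180,255,255))
print("brass top")
for c in blobs(T,*Y,(375,120,440,260)):
    (x,y),w,a=cv2.minAreaRect(c);e=cv2.boundingRect(c);p=(e[0]+(e[2]-1)/2,e[1]+(e[3]-1)/2);print(e,np.round(plane(Kt,Et,p,.016),4))
print("brass side")
for c in blobs(S,*Y,(285,270,450,345)):
    e=cv2.boundingRect(c);p=(e[0]+(e[2]-1)/2,e[1]+(e[3]-1)/2);print(e,np.round(plane(Ks,Es,p,.013),4))
for n,I,K,E,bx in(("top",T,Kt,Et,(375,205,410,233)),("side",S,Ks,Es,(305,285,340,310))):
    for c in blobs(I,(0,0,120),(180,70,255),bx): e=cv2.boundingRect(c);p=(e[0]+(e[2]-1)/2,e[1]+(e[3]-1)/2);print("steel",n,e,np.round(plane(K,E,p,.016 if n=="top" else .013),4))
for n,I,K,E,bx in(("top",T,Kt,Et,(255,183,290,220)),("side",S,Ks,Es,(278,198,320,220))):
    for c in blobs(I,(0,0,165),(180,60,255),bx): e=cv2.boundingRect(c);m=cv2.minAreaRect(c)[0];print("plate",n,e,m,np.round(plane(K,E,m,.014),4))
def ends(I,lohis,bx):
    cs=[c for l in lohis for c in blobs(I,*l,bx,5)];c=np.vstack(cs)[:,0].astype(float);m=c.mean(0);u=np.linalg.svd(c-m)[2][0];t=(c-m)@u
    return sorted([tuple(m+u*t.min()),tuple(m+u*t.max())])
for nm,l,b1,b2 in(("red",[R,R2],(280,140,360,156),(345,160,376,200)),("yel",[Y],(295,172,340,190),(318,172,340,196))):
    a=ends(T,l,b1);b=ends(S,l,b2);print(nm,np.round(a,1),np.round(b,1))
    for i in(0,1): print(np.round(tri((Kt,Et,a[i]),(Ks,Es,b[i]))[0],4),tri((Kt,Et,a[i]),(Ks,Es,b[i]))[1])
cv2.imwrite("pics/c1.png",np.hstack([cv2.resize(T[120:260,250:450],None,fx=2.5,fy=2.5,interpolation=2),cv2.resize(S[165:345,285:415],(253,350))])[:,:,::-1])
E
```

```text
brass top
(409, 236, 14, 13) [ 0.3561 -0.3845  0.016 ]
(382, 172, 14, 13) [ 0.588  -0.2907  0.016 ]
(417, 130, 13, 13) [ 0.7416 -0.4184  0.016 ]
brass side
(427, 293, 18, 16) [ 0.739  -0.4265  0.013 ]
(359, 276, 17, 15) [ 0.5866 -0.2981  0.013 ]
(293, 321, 18, 16) [ 0.3563 -0.3891  0.013 ]
steel top (383, 209, 19, 19) [ 0.4427 -0.3014  0.016 ]
steel side (310, 288, 24, 21) [ 0.4417 -0.3068  0.013 ]
plate top (259, 188, 31, 28) (272.5000305175781, 201.00001525878906) [0.5059 0.1326 0.014 ]
plate side (284, 198, 36, 22) (301.8815612792969, 209.2694549560547) [0.5172 0.115  0.014 ]
red [[289.  145.9]
 [348.1 148.3]] [[349.2 163.9]
 [371.8 196.1]]
[0.6715 0.0543 0.2047] 0.0013426130111797647
[ 0.6661 -0.1331  0.1965] 0.002727745062360966
yel [[300.9 179.5]
 [334.  181.1]] [[323.  174. ]
 [334.7 193.2]]
[0.5646 0.0161 0.2108] 0.0005700441733137249
[ 0.5621 -0.0882  0.2034] 0.004230215855140298
```

View pics/c1.png

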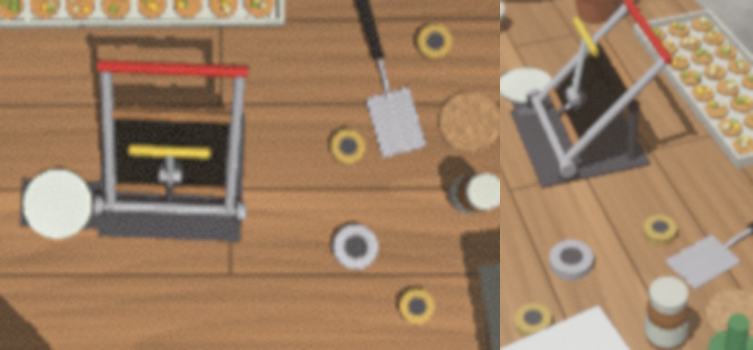

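The crop confirms the choice. The brass disc at crop (348,146), which is (389,178) in the full view, is the leftmost of the three and sits just left of the spatula blade. The steel disc is at crop (356,246). With the jaws along x, the fingers clear the spatula. Now moving.

Call:
jog_arm --motion '[{"x":47,"y":-32,"z":24,"rz":-0.114},{"x":92,"y":-72,"z":44,"rz":-0.228},{"x":132,"y":-117,"z":59,"rz":-0.342},{"x":167,"y":-167,"z":64,"rz":-0.456},{"x":197,"y":-220,"z":64,"rz":-0.57},{"x":222,"y":-275,"z":64,"rz":-0.685},{"x":242,"y":-332,"z":64,"rz":-0.8},{"x":260,"y":-390,"z":64,"rz":-0.914},{"x":272,"y":-449,"z":64,"rz":-1.03},{"x":282,"y":-509,"z":64,"rz":-1.14},{"x":287,"y":-570,"z":64,"rz":-1.255},{"x":290,"y":-630,"z":64,"rz":-1.37}]' --grip 91

```text
$.motion[0]: bad value
```

Call:
jog_arm --motion '[{"x":47,"y":-32,"z":24,"rx":0,"ry":0,"rz":-0.114},{"x":92,"y":-72,"z":44,"rx":0,"ry":0,"rz":-0.228},{"x":132,"y":-117,"z":59,"rx":0,"ry":0,"rz":-0.342},{"x":167,"y":-167,"z":64,"rx":0,"ry":0,"rz":-0.456},{"x":197,"y":-220,"z":64,"rx":0,"ry":0,"rz":-0.57},{"x":222,"y":-275,"z":64,"rx":0,"ry":0,"rz":-0.685},{"x":242,"y":-332,"z":64,"rx":0,"ry":0,"rz":-0.8},{"x":260,"y":-390,"z":64,"rx":0,"ry":0,"rz":-0.914},{"x":272,"y":-449,"z":64,"rx":0,"ry":0,"rz":-1.03},{"x":282,"y":-509,"z":64,"rx":0,"ry":0,"rz":-1.14},{"x":287,"y":-570,"z":64,"rx":0,"ry":0,"rz":-1.255},{"x":290,"y":-630,"z":64,"rx":0,"ry":0,"rz":-1.37}]' --grip 91

```text
clock: 1.7
ee_pos: [0.4379, 0.0005, 0.2902]
tool_rot: [-2.257, -2.184, 0.0]
wrist_force: [1.5, 0.2, 0.3]
grip_width: 0.091
```

Call:
jog_arm --motion '[{"x":1,"y":-55,"z":0,"rx":0,"ry":0,"rz":0},{"x":2,"y":-112,"z":-15,"rx":0,"ry":0,"rz":0},{"x":3,"y":-168,"z":-35,"rx":0,"ry":0,"rz":0},{"x":4,"y":-222,"z":-60,"rx":0,"ry":0,"rz":0},{"x":4,"y":-270,"z":-95,"rx":0,"ry":0,"rz":0},{"x":4,"y":-298,"z":-145,"rx":0,"ry":0,"rz":0},{"x":4,"y":-301,"z":-200,"rx":0,"ry":0,"rz":0},{"x":4,"y":-301,"z":-245,"rx":0,"ry":0,"rz":0},{"x":4,"y":-301,"z":-272,"rx":0,"ry":0,"rz":0},{"x":4,"y":-301,"z":-285,"rx":0,"ry":0,"rz":0},{"x":4,"y":-301,"z":-285,"rx":0,"ry":0,"rz":0}]' --grip 91

```text
clock: 3.08
ee_pos: [0.4416, -0.3003, 0.0048]
tool_rot: [-2.256, -2.184, 0.001]
wrist_force: [-0.0, -0.6, -0.1]
grip_width: 0.091
```

Call:
jog_arm --motion '[{"x":0,"y":0,"z":0,"rx":0,"ry":0,"rz":0},{"x":0,"y":0,"z":0,"rx":0,"ry":0,"rz":0},{"x":0,"y":0,"z":0,"rx":0,"ry":0,"rz":0},{"x":0,"y":0,"z":0,"rx":0,"ry":0,"rz":0},{"x":0,"y":0,"z":0,"rx":0,"ry":0,"rz":0}]' --grip 40 --grip_force 30

```text
clock: 3.7
ee_pos: [0.4425, -0.3006, 0.0057]
tool_rot: [-2.257, -2.185, -0.0]
wrist_force: [-0.1, 1.0, 6.6]
grip_width: 0.0635
```

Run:
```python
from h import *
T,Kt,Et=cam("top");S,Ks,Es=cam("side")
def fit(I,K,E,bx,n):
    hsv=cv2.cvtColor(I,cv2.COLOR_RGB2HSV);x0,y0,x1,y1=bx
    m=np.zeros(I.shape[:2],np.uint8);m[y0:y1,x0:x1]=cv2.inRange(hsv,(0,0,150),(180,70,255))[y0:y1,x0:x1]
    m=cv2.morphologyEx(m,cv2.MORPH_OPEN,cv2.getStructuringElement(cv2.MORPH_ELLIPSE,(9,9)))
    c=max(cv2.findContours(m,0,1)[0],key=cv2.contourArea)[:,0]
    P=np.array([plane(K,E,p,.014)[:2] for p in c])
    for k in range(3):
        A=np.c_[2*P,np.ones(len(P))];s=np.linalg.lstsq(A,(P**2).sum(1),rcond=None)[0]
        rad=np.sqrt(s[2]+s[0]**2+s[1]**2);e=np.linalg.norm(P-s[:2],axis=1)-rad;P=P[abs(e)<max(.003,1.5*e.std())]
    print(n,len(P),s[:2],rad)
fit(T,Kt,Et,(250,180,300,222),"top");fit(S,Ks,Es,(275,190,325,228),"side")
print(r.get_state()["grip_width"])
```

```text
top 58 [0.50451847 0.13392801] 0.0485484141686137
side 35 [0.48952975 0.13230612] 0.04072762372755742
0.06313902644319667
```

Call:
jog_arm --motion '[{"x":0,"y":0,"z":30,"rx":0,"ry":0,"rz":0},{"x":0,"y":5,"z":85,"rx":0,"ry":0,"rz":0},{"x":0,"y":30,"z":140,"rx":0,"ry":0,"rz":0},{"x":0,"y":68,"z":188,"rx":0,"ry":0,"rz":0},{"x":4,"y":115,"z":225,"rx":0,"ry":0,"rz":0},{"x":10,"y":172,"z":240,"rx":0,"ry":0,"rz":0},{"x":20,"y":231,"z":240,"rx":0,"ry":0,"rz":0},{"x":32,"y":291,"z":240,"rx":0,"ry":0,"rz":0},{"x":45,"y":350,"z":240,"rx":0,"ry":0,"rz":0},{"x":55,"y":403,"z":225,"rx":0,"ry":0,"rz":0},{"x":62,"y":430,"z":180,"rx":0,"ry":0,"rz":0},{"x":62,"y":433,"z":122,"rx":0,"ry":0,"rz":0}]'

```text
clock: 5.3
ee_pos: [0.5051, 0.1361, 0.1268]
tool_rot: [2.252, 2.19, 0.005]
wrist_force: [0.3, -0.2, -5.0]
grip_width: 0.0633
```

Call:
jog_arm --motion '[{"x":0,"y":0,"z":-45,"rx":0,"ry":0,"rz":0},{"x":0,"y":0,"z":-80,"rx":0,"ry":0,"rz":0},{"x":0,"y":0,"z":-93,"rx":0,"ry":0,"rz":0},{"x":0,"y":0,"z":-93,"rx":0,"ry":0,"rz":0}]'

```text
clock: 5.8
ee_pos: [0.5042, 0.1356, 0.0331]
tool_rot: [-2.252, -2.189, -0.002]
wrist_force: [-0.1, -0.3, -3.1]
grip_width: 0.0632
```

Run:
```python
from h import *
T,Kt,Et=cam("top");S,Ks,Es=cam("side")
s=r.get_state();print(s["ee_pos"],s["grip_width"],s["wrist_force"])
for n,K,E in(("t",Kt,Et),("s",Ks,Es)): print(n,proj(K,E,s["ee_pos"]),proj(K,E,[.5045,.1325,.014]))
cv2.imwrite("pics/c2.png",np.hstack([cv2.resize(T[160:240,230:310],(400,400),interpolation=2),cv2.resize(S[170:250,260:340],(400,400),interpolation=2)])[:,:,::-1])
```

```text
[0.50616625 0.13629017 0.03493496] 0.06351475794063573 [-0.06284869 -0.23942892 -2.94256569]
t [270.64331354 200.69638107] [272.51264621 201.38233617]
s [296.959281   201.93015911] [297.07246809 207.30403296]
```

View pics/c2.png

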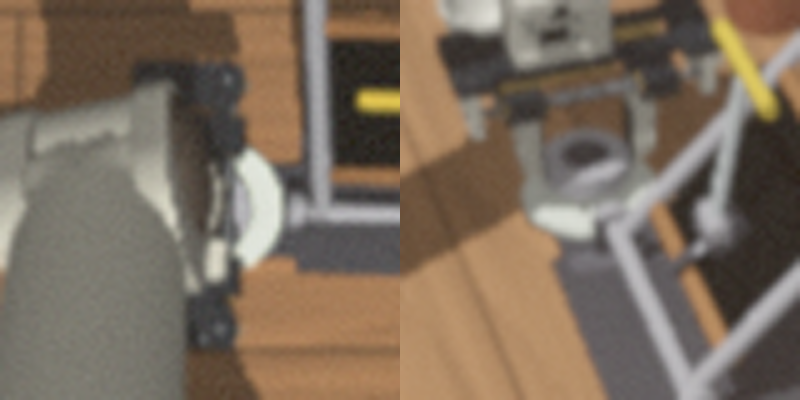

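The crop shows the disc held level above the plate. The side-view dimple is at about crop (588,152), which is pixel (297.6,200.4). I'll refine the plate centre with a fixed-radius fit and check where the disc sits in the grip.

Run:
```python
from h import *
from scipy.optimize import least_squares
T0=cv2.imread("pics/top0.png")[:,:,::-1].copy();S0=cv2.imread("pics/side0.png")[:,:,::-1].copy()
_,Kt,Et=cam("top");S,Ks,Es=cam("side")
def fit(I,K,E,bx,n):
    c=blobs(I,(0,0,168),(180,60,255),bx)[0][:,0]
    P=np.array([plane(K,E,p+0.0,.014)[:2] for p in c])
    f=lambda s:np.linalg.norm(P-s,axis=1)-.0485
    q=least_squares(f,[.504,.132],loss="cauchy",f_scale=.0015);print(n,len(P),(abs(q.fun if 0 else f(q.x))<.003).sum(),q.x)
fit(T0,Kt,Et,(250,180,292,222),"top");fit(S0,Ks,Es,(275,190,318,222),"side")
hsv=cv2.cvtColor(S,cv2.COLOR_RGB2HSV);x0,y0,x1,y1=288,194,308,207
m=np.zeros(S.shape[:2],np.uint8);m[y0:y1,x0:x1]=(hsv[y0:y1,x0:x1,2]<90)*255
for c in cv2.findContours(m,0,1)[0]:
    if cv2.contourArea(c)>10:
        M=cv2.moments(c);p=(M["m10"]/M["m00"],M["m01"]/M["m00"]);print("dimple",cv2.boundingRect(c),p,plane(Ks,Es,p,.044))
s=r.get_state();print(s["ee_pos"])
```

```text
top 85 76 [0.50548827 0.13215469]
side 94 44 [0.50473893 0.13029799]
dimple (293, 198, 9, 5) (296.5578231292517, 199.72108843537413) [0.50545484 0.13756501 0.044     ]
[0.50651303 0.13644724 0.03535417]
```

Call:
jog_arm --motion '[{"x":-1,"y":-5,"z":0,"rx":0,"ry":0,"rz":0},{"x":-1,"y":-5,"z":-9,"rx":0,"ry":0,"rz":0},{"x":-1,"y":-5,"z":-14,"rx":0,"ry":0,"rz":0},{"x":-1,"y":-5,"z":-14,"rx":0,"ry":0,"rz":0}]'

```text
clock: 6.5
ee_pos: [0.5048, 0.1313, 0.0206]
tool_rot: [2.252, 2.19, 0.008]
wrist_force: [-0.2, 0.1, -3.7]
grip_width: 0.0635
```

Run:
```python
from h import *
for _ in range(4):
    cam("side");s=r.get_state();print(s["clock"],s["ee_pos"],s["wrist_force"],s["grip_width"])
```

```text
6.55 [0.50509507 0.13139352 0.02088142] [-0.33243841 -0.40161529 -4.08597245] 0.06296689606198166
6.6 [0.50531507 0.13145423 0.02107824] [-0.23537931 -1.03358097 -4.20151766] 0.06332370852677949
6.65 [0.50549798 0.13150254 0.02123304] [ 0.78798883 -0.26250665 -3.61585099] 0.06323254641598287
6.7 [0.50559942 0.1315469  0.02133959] [ 0.21467167  0.20364107 -4.30339853] 0.06337581722647063
```

Call:
jog_arm --motion '[{"x":0,"y":0,"z":-1.5,"rx":0,"ry":0,"rz":0},{"x":0,"y":0,"z":-2,"rx":0,"ry":0,"rz":0},{"x":0,"y":0,"z":-2,"rx":0,"ry":0,"rz":0}]'

```text
clock: 7.08
ee_pos: [0.5059, 0.1317, 0.0198]
tool_rot: [2.251, 2.189, 0.011]
wrist_force: [-1.3, -0.2, 2.5]
grip_width: 0.063
```

Call:
jog_arm --motion '[{"x":0,"y":0,"z":0,"rx":0,"ry":0,"rz":0},{"x":0,"y":0,"z":0,"rx":0,"ry":0,"rz":0},{"x":0,"y":0,"z":0,"rx":0,"ry":0,"rz":0},{"x":0,"y":0,"z":20,"rx":0,"ry":0,"rz":0},{"x":0,"y":0,"z":65,"rx":0,"ry":0,"rz":0},{"x":0,"y":0,"z":125,"rx":0,"ry":0,"rz":0},{"x":0,"y":-5,"z":185,"rx":0,"ry":0,"rz":0},{"x":0,"y":-40,"z":230,"rx":0,"ry":0,"rz":0},{"x":-5,"y":-95,"z":240,"rx":0,"ry":0,"rz":0},{"x":-5,"y":-155,"z":240,"rx":0,"ry":0,"rz":0},{"x":5,"y":-215,"z":240,"rx":0,"ry":0,"rz":0},{"x":20,"y":-273,"z":240,"rx":0,"ry":0,"rz":0}]' --grip 88

```text
clock: 8.57
ee_pos: [0.5258, -0.1431, 0.2603]
tool_rot: [2.251, 2.189, 0.012]
wrist_force: [1.4, 0.1, -0.6]
grip_width: 0.088
```

Run:
```python
from h import *
T,Kt,Et=cam("top");S,Ks,Es=cam("side")
s=r.get_state();print(s["ee_pos"],s["grip_width"],s["wrist_force"])
cv2.imwrite("pics/c3.png",np.hstack([cv2.resize(T[160:240,230:310],(400,400),interpolation=2),cv2.resize(S[170:250,260:340],(400,400),interpolation=2)])[:,:,::-1])
for n,I,K,E,bx in(("t",T,Kt,Et,(262,190,284,213)),("s",S,Ks,Es,(285,196,312,214))):
    hsv=cv2.cvtColor(I,cv2.COLOR_RGB2HSV);x0,y0,x1,y1=bx
    m=np.zeros(I.shape[:2],np.uint8);m[y0:y1,x0:x1]=(hsv[y0:y1,x0:x1,2]<105)*255
    for c in cv2.findContours(m,0,1)[0]:
        if cv2.contourArea(c)>8:
            M=cv2.moments(c);p=(M["m10"]/M["m00"],M["m01"]/M["m00"]);print("dimple",n,cv2.boundingRect(c),p,plane(K,E,p,.029))
```

```text
[ 0.52574762 -0.1498933   0.26028717] 0.08805405806222386 [-0.43233096  0.14156652 -0.11350346]
dimple t (266, 193, 16, 16) (273.5691358024691, 201.64074074074074) [0.50295842 0.12654986 0.029     ]
dimple s (292, 202, 11, 6) (297.0946502057613, 204.52263374485597) [0.50411687 0.12882528 0.029     ]
```

View pics/c3.png

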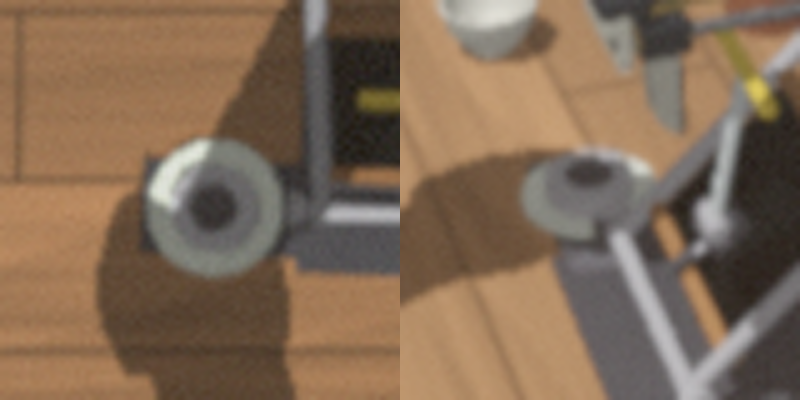

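The large disc sits concentric on the plate. In the top crop the plate centre is about (215,207) and the dimple about (213,208). Now the brass disc.

Call:
jog_arm --motion '[{"x":18,"y":-50,"z":0,"rx":0,"ry":0,"rz":0},{"x":42,"y":-105,"z":-10,"rx":0,"ry":0,"rz":0},{"x":61,"y":-139,"z":-45,"rx":0,"ry":0,"rz":0},{"x":61,"y":-141,"z":-105,"rx":0,"ry":0,"rz":0},{"x":61,"y":-141,"z":-165,"rx":0,"ry":0,"rz":0},{"x":61,"y":-141,"z":-215,"rx":0,"ry":0,"rz":0},{"x":61,"y":-141,"z":-243,"rx":0,"ry":0,"rz":0},{"x":61,"y":-141,"z":-255,"rx":0,"ry":0,"rz":0},{"x":61,"y":-141,"z":-255,"rx":0,"ry":0,"rz":0}]'

```text
clock: 9.8
ee_pos: [0.5866, -0.2905, 0.005]
tool_rot: [2.26, 2.175, 0.007]
wrist_force: [0.1, 0.6, 0.6]
grip_width: 0.0876
```

Call:
jog_arm --motion '[{"x":0,"y":0,"z":0,"rx":0,"ry":0,"rz":0},{"x":0,"y":0,"z":0,"rx":0,"ry":0,"rz":0},{"x":0,"y":0,"z":0,"rx":0,"ry":0,"rz":0},{"x":0,"y":0,"z":0,"rx":0,"ry":0,"rz":0},{"x":0,"y":0,"z":0,"rx":0,"ry":0,"rz":0},{"x":0,"y":0,"z":0,"rx":0,"ry":0,"rz":0}]' --grip 30

```text
clock: 10.55
ee_pos: [0.5874, -0.2906, 0.0055]
tool_rot: [2.259, 2.174, 0.008]
wrist_force: [0.2, 0.4, 3.9]
grip_width: 0.0489
```

Call:
jog_arm --motion '[{"x":0,"y":0,"z":30,"rx":0,"ry":0,"rz":0},{"x":-4,"y":0,"z":88,"rx":0,"ry":0,"rz":0},{"x":-18,"y":4,"z":147,"rx":0,"ry":0,"rz":0},{"x":-38,"y":25,"z":200,"rx":0,"ry":0,"rz":0},{"x":-60,"y":62,"z":240,"rx":0,"ry":0,"rz":0},{"x":-80,"y":115,"z":257,"rx":0,"ry":0,"rz":0},{"x":-88,"y":175,"z":257,"rx":0,"ry":0,"rz":0},{"x":-90,"y":236,"z":257,"rx":0,"ry":0,"rz":0},{"x":-88,"y":297,"z":257,"rx":0,"ry":0,"rz":0},{"x":-85,"y":358,"z":257,"rx":0,"ry":0,"rz":0},{"x":-82,"y":408,"z":235,"rx":0,"ry":0,"rz":0},{"x":-82,"y":422,"z":180,"rx":0,"ry":0,"rz":0}]'

```text
clock: 12.05
ee_pos: [0.5068, 0.1367, 0.1865]
tool_rot: [2.252, 2.181, 0.018]
wrist_force: [-0.1, -0.2, -2.9]
grip_width: 0.0492
```

Call:
jog_arm --motion '[{"x":0,"y":0,"z":-55,"rx":0,"ry":0,"rz":0},{"x":0,"y":0,"z":-110,"rx":0,"ry":0,"rz":0},{"x":0,"y":0,"z":-140,"rx":0,"ry":0,"rz":0},{"x":0,"y":0,"z":-140,"rx":0,"ry":0,"rz":0},{"x":0,"y":0,"z":-140,"rx":0,"ry":0,"rz":0}]'

```text
clock: 12.68
ee_pos: [0.5074, 0.1366, 0.0473]
tool_rot: [2.252, 2.18, 0.018]
wrist_force: [0.6, 0.4, -1.4]
grip_width: 0.0494
```

Run:
```python
from h import *
S,Ks,Es=cam("side")
s=r.get_state();print(s["ee_pos"],s["grip_width"],s["wrist_force"])
z=s["ee_pos"][2]-.0055+.016;print("expect dimple",proj(Ks,Es,[*s["ee_pos"][:2],z]),"large mid",proj(Ks,Es,[.5055,.1315,.029]))
cv2.imwrite("pics/c4.png",cv2.resize(S[170:250,260:340],(480,480),interpolation=2)[:,:,::-1])
```

```text
[0.50803801 0.1368273  0.04794127] 0.04902134458190725 [ 0.76564118  0.10339781 -2.02695053]
expect dimple [297.13699037 196.38294713] large mid [297.24369516 204.03563055]
```

View pics/c4.png

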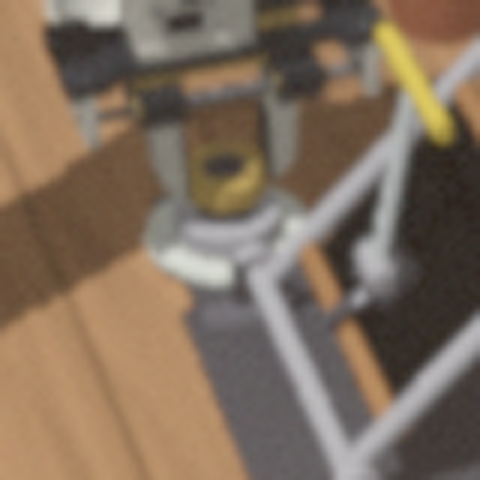

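The brass disc is held level, with its dimple at about (297,197) against an expected (297.1,196.4). The large disc showed the same small offset, so the two will line up.

Call:
jog_arm --motion '[{"x":-2.5,"y":-5,"z":0,"rx":0,"ry":0,"rz":0},{"x":-2.5,"y":-5,"z":-7,"rx":0,"ry":0,"rz":0},{"x":-2.5,"y":-5,"z":-12,"rx":0,"ry":0,"rz":0},{"x":-2.5,"y":-5,"z":-13,"rx":0,"ry":0,"rz":0},{"x":-2.5,"y":-5,"z":-13,"rx":0,"ry":0,"rz":0}]'

```text
clock: 13.35
ee_pos: [0.5056, 0.1319, 0.0355]
tool_rot: [2.251, 2.18, 0.021]
wrist_force: [-2.5, -0.9, 6.8]
grip_width: 0.0495
```

Call:
jog_arm --motion '[{"x":0,"y":0,"z":0,"rx":0,"ry":0,"rz":0},{"x":0,"y":0,"z":0,"rx":0,"ry":0,"rz":0},{"x":0,"y":0,"z":0,"rx":0,"ry":0,"rz":0},{"x":0,"y":0,"z":20,"rx":0,"ry":0,"rz":0},{"x":0,"y":0,"z":65,"rx":0,"ry":0,"rz":0},{"x":0,"y":0,"z":125,"rx":0,"ry":0,"rz":0},{"x":0,"y":0,"z":185,"rx":0,"ry":0,"rz":0},{"x":5,"y":-10,"z":232,"rx":0,"ry":0,"rz":0},{"x":22,"y":-50,"z":240,"rx":0,"ry":0,"rz":0},{"x":42,"y":-100,"z":240,"rx":0,"ry":0,"rz":0},{"x":58,"y":-141,"z":240,"rx":0,"ry":0,"rz":0},{"x":58,"y":-141,"z":240,"rx":0,"ry":0,"rz":0}]' --grip 75

```text
clock: 14.85
ee_pos: [0.5642, -0.0141, 0.2755]
tool_rot: [2.258, 2.17, 0.019]
wrist_force: [-0.1, -0.4, -0.8]
grip_width: 0.0752
```

Run:
```python
from h import *
T,Kt,Et=cam("top");S,Ks,Es=cam("side")
s=r.get_state();print(s["ee_pos"],s["grip_width"],s["wrist_force"],s["tool_rot"])
a=cv2.resize(T[150:230,240:340],(500,400),interpolation=2);b=cv2.resize(S[150:250,260:335],(300,400),interpolation=2)
cv2.imwrite("pics/c5.png",np.hstack([a,b])[:,:,::-1])
```

```text
[ 0.5633712  -0.00915456  0.27512451] 0.07514997995134301 [ 0.12961578  0.51055087 -0.41844501] [2.25303156 2.17896588 0.02030484]
```

View pics/c5.png

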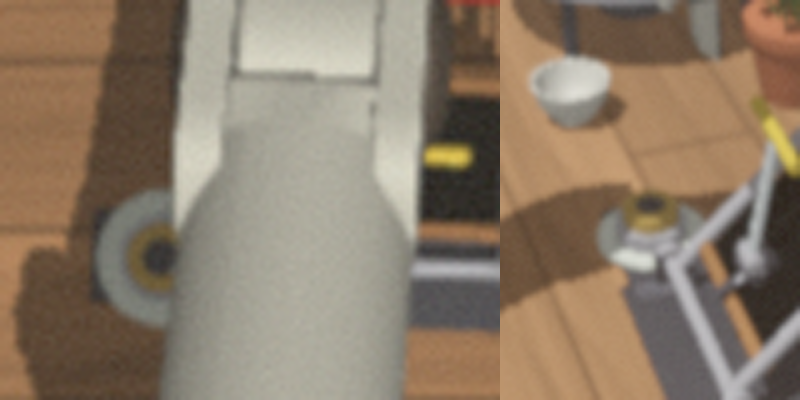

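The stack looks concentric from both views: brass dimple at about (271.6,201.6), plate rows centred on about 201.8. Next I lower over the free half of the yellow bar.

Call:
jog_arm --motion '[{"x":0,"y":0,"z":-20,"rx":0,"ry":0,"rz":0},{"x":0,"y":0,"z":-45,"rx":0,"ry":0,"rz":0},{"x":0,"y":0,"z":-68,"rx":0,"ry":0,"rz":0},{"x":0,"y":0,"z":-83,"rx":0,"ry":0,"rz":0},{"x":0,"y":0,"z":-83,"rx":0,"ry":0,"rz":0}]' --grip 50

```text
clock: 15.58
ee_pos: [0.5624, -0.008, 0.1911]
tool_rot: [2.253, 2.182, 0.018]
wrist_force: [-0.2, 0.1, 0.1]
grip_width: 0.0501
```

Call:
jog_arm --motion '[{"x":0,"y":0,"z":0,"rx":0,"ry":0,"rz":0},{"x":0,"y":0,"z":0,"rx":0,"ry":0,"rz":0},{"x":0,"y":0,"z":0,"rx":0,"ry":0,"rz":0},{"x":0,"y":0,"z":0,"rx":0,"ry":0,"rz":0},{"x":0,"y":0,"z":0,"rx":0,"ry":0,"rz":0}]' --grip 5 --grip_force 10

```text
clock: 16.2
ee_pos: [0.5636, -0.0081, 0.1917]
tool_rot: [2.252, 2.181, 0.021]
wrist_force: [2.8, -0.4, 1.0]
grip_width: 0.0115
```

Call:
jog_arm --motion '[{"x":-9,"y":0,"z":1,"rx":0,"ry":0,"rz":0},{"x":-18,"y":0.5,"z":2,"rx":0,"ry":0,"rz":0},{"x":-35,"y":1,"z":1,"rx":0,"ry":0,"rz":0},{"x":-53,"y":1.5,"z":-3,"rx":0,"ry":0,"rz":0},{"x":-69,"y":2,"z":-9,"rx":0,"ry":0,"rz":0},{"x":-69,"y":2,"z":-9,"rx":0,"ry":0,"rz":0}]'

```text
clock: 16.95
ee_pos: [0.4922, -0.0054, 0.1823]
tool_rot: [2.253, 2.183, 0.019]
wrist_force: [-1.2, 3.3, 3.6]
grip_width: 0.0117
```

Call:
jog_arm --motion '[{"x":-15,"y":0.5,"z":-8,"rx":0,"ry":0,"rz":0},{"x":-29,"y":1,"z":-19,"rx":0,"ry":0,"rz":0},{"x":-42,"y":1,"z":-32,"rx":0,"ry":0,"rz":0},{"x":-52,"y":1.5,"z":-46,"rx":0,"ry":0,"rz":0},{"x":-60,"y":2,"z":-62,"rx":0,"ry":0,"rz":0},{"x":-66,"y":2,"z":-79,"rx":0,"ry":0,"rz":0},{"x":-69,"y":2,"z":-96,"rx":0,"ry":0,"rz":0},{"x":-69,"y":2,"z":-112,"rx":0,"ry":0,"rz":0},{"x":-69,"y":2,"z":-117,"rx":0,"ry":0,"rz":0},{"x":-69,"y":2,"z":-117,"rx":0,"ry":0,"rz":0}]'

```text
clock: 18.2
ee_pos: [0.4237, -0.0029, 0.0657]
tool_rot: [2.253, 2.184, 0.019]
wrist_force: [-0.6, 3.0, 7.7]
grip_width: 0.0112
```

Run:
```python
from h import *
for _ in range(2):
    S,Ks,Es=cam("side");s=r.get_state();print(s["ee_pos"],s["grip_width"],s["wrist_force"])
cv2.imwrite("pics/c6.png",cv2.resize(S[130:270,240:400],(640,560),interpolation=2)[:,:,::-1])
```

```text
[ 0.42388504 -0.00285999  0.06595023] 0.01130227094950198 [-0.54878003  2.26947672  8.07478142]
[ 0.42398975 -0.00286942  0.06608832] 0.011476956004597241 [0.54920253 2.53766711 8.65326753]
```

View pics/c6.png

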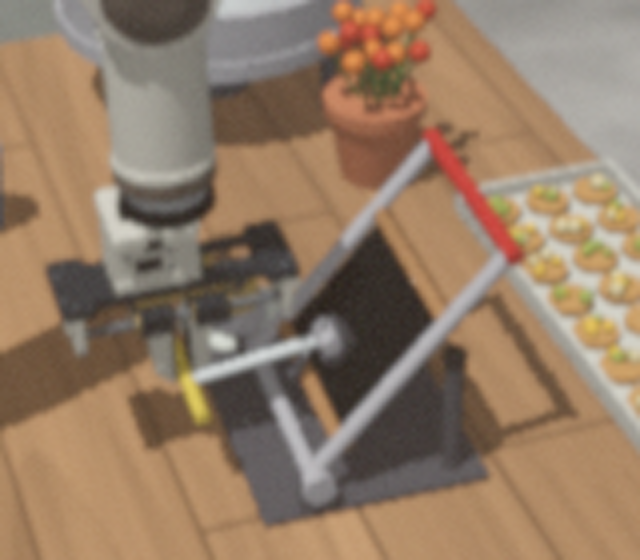

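The side crop shows the kickstand down against its stop: rod level at crop (200,380) to (330,338), foot bar on the robot's side, about 8 N of stop reaction. The frame is still resting on its posts. I'll release and go to the red bar.

Call:
jog_arm --motion '[{"x":0,"y":0,"z":0,"rx":0,"ry":0,"rz":0},{"x":0,"y":0,"z":0,"rx":0,"ry":0,"rz":0},{"x":0,"y":0,"z":0,"rx":0,"ry":0,"rz":0},{"x":0,"y":0,"z":25,"rx":0,"ry":0,"rz":0},{"x":0,"y":0,"z":75,"rx":0,"ry":0,"rz":0},{"x":0,"y":0,"z":135,"rx":0,"ry":0,"rz":0},{"x":8,"y":-2,"z":190,"rx":0,"ry":0,"rz":0},{"x":40,"y":-8,"z":228,"rx":0,"ry":0,"rz":0},{"x":95,"y":-15,"z":235,"rx":0,"ry":0,"rz":0},{"x":155,"y":-22,"z":235,"rx":0,"ry":0,"rz":0},{"x":212,"y":-30,"z":235,"rx":0,"ry":0,"rz":0},{"x":246,"y":-35,"z":225,"rx":0,"ry":0,"rz":0}]' --grip 50

```text
clock: 19.8
ee_pos: [0.6721, -0.0383, 0.2903]
tool_rot: [2.252, 2.184, 0.019]
wrist_force: [-0.1, 0.4, 0.4]
grip_width: 0.0502
```

Call:
jog_arm --motion '[{"x":0,"y":0,"z":-20,"rx":0,"ry":0,"rz":0},{"x":0,"y":0,"z":-40,"rx":0,"ry":0,"rz":0},{"x":0,"y":0,"z":-40,"rx":0,"ry":0,"rz":0}]'

```text
clock: 20.18
ee_pos: [0.6693, -0.0379, 0.2476]
tool_rot: [2.255, 2.187, 0.013]
wrist_force: [0.5, 0.2, 0.0]
grip_width: 0.0501
```

Run:
```python
from h import *
S,Ks,Es=cam("side");s=r.get_state();print(s["ee_pos"],s["grip_width"],s["wrist_force"],s["joint_positions"])
cv2.imwrite("pics/c7.png",cv2.resize(S[110:250,260:420],(640,560),interpolation=2)[:,:,::-1])
```

```text
[ 0.67042333 -0.0379872   0.24943542] 0.050027925618276015 [-0.59091425  0.52754433 -1.02363132] [-0.2276784   0.49755099  0.35561235  1.49733704 -0.188224    1.17097562
  0.12955118]
```

View pics/c7.png

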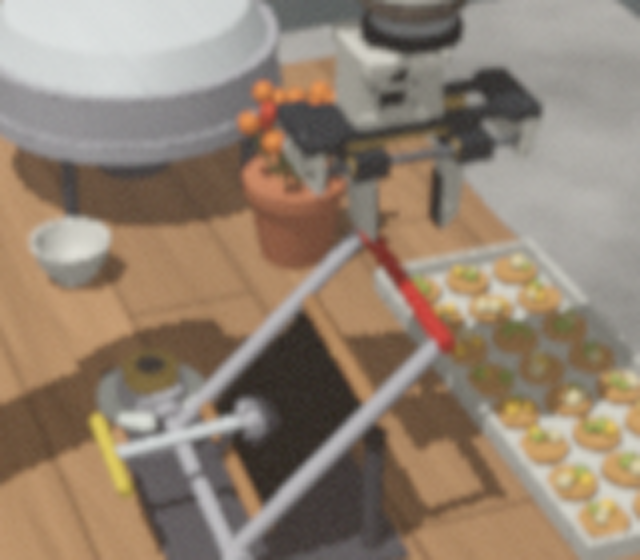

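The fingers straddle the red bar, the kickstand stays down and the stack is intact. Lower and grip.

Call:
jog_arm --motion '[{"x":0,"y":0,"z":-25,"rx":0,"ry":0,"rz":0},{"x":0,"y":0,"z":-50,"rx":0,"ry":0,"rz":0},{"x":0,"y":0,"z":-63,"rx":0,"ry":0,"rz":0},{"x":0,"y":0,"z":-63,"rx":0,"ry":0,"rz":0}]'

```text
clock: 20.72
ee_pos: [0.6699, -0.0378, 0.1864]
tool_rot: [2.254, 2.186, 0.016]
wrist_force: [0.3, -0.7, 0.4]
grip_width: 0.0498
```

Call:
jog_arm --motion '[{"x":0,"y":0,"z":0,"rx":0,"ry":0,"rz":0},{"x":0,"y":0,"z":0,"rx":0,"ry":0,"rz":0},{"x":0,"y":0,"z":0,"rx":0,"ry":0,"rz":0},{"x":0,"y":0,"z":0,"rx":0,"ry":0,"rz":0},{"x":0,"y":0,"z":0,"rx":0,"ry":0,"rz":0}]' --grip 5 --grip_force 20

```text
clock: 21.35
ee_pos: [0.6701, -0.0378, 0.1867]
tool_rot: [2.254, 2.185, 0.016]
wrist_force: [0.4, -0.8, 1.4]
grip_width: 0.0155
```

Call:
jog_arm --motion '[{"x":-12,"y":0.4,"z":11.5,"rx":0,"ry":0,"rz":0},{"x":-31,"y":1,"z":26,"rx":0,"ry":0,"rz":0},{"x":-51.5,"y":1.5,"z":39,"rx":0,"ry":0,"rz":0},{"x":-73,"y":2,"z":50,"rx":0,"ry":0,"rz":0},{"x":-95,"y":3,"z":58.5,"rx":0,"ry":0,"rz":0},{"x":-118.5,"y":3.5,"z":65,"rx":0,"ry":0,"rz":0},{"x":-142,"y":4,"z":68.5,"rx":0,"ry":0,"rz":0},{"x":-159,"y":5,"z":70,"rx":0,"ry":0,"rz":0},{"x":-169,"y":5,"z":70,"rx":0,"ry":0,"rz":0},{"x":-169,"y":5,"z":70,"rx":0,"ry":0,"rz":0},{"x":-169,"y":5,"z":70,"rx":0,"ry":0,"rz":0}]'

```text
clock: 22.72
ee_pos: [0.5029, -0.0309, 0.259]
tool_rot: [2.251, 2.186, 0.025]
wrist_force: [1.9, 5.0, 9.7]
grip_width: 0.0154
```

Run:
```python
from h import *
for _ in range(3):
    S,Ks,Es=cam("side");s=r.get_state();print(s["clock"],s["ee_pos"],s["grip_width"],s["wrist_force"])
cv2.imwrite("pics/c8.png",cv2.resize(S[110:270,240:400],(600,600),interpolation=2)[:,:,::-1])
Rm=((0,150,110),(6,255,255)),((172,150,110),(180,255,255))
P=np.vstack([c for l in Rm for c in blobs(S,*l,(290,125,340,215),4)])[:,0].astype(float)
m=P.mean(0);u=np.linalg.svd(P-m)[2][0];t=(P-m)@u
for e in sorted([tuple(m+u*t.min()),tuple(m+u*t.max())]): print("red end px",np.round(e,1))
o=np.array([.5015,-.0325]);y=np.array([.03,1])
for k in(.095,-.095): print("upright end px",np.round(proj(Ks,Es,[*(o+k*y),.27]),1))
# bar end -> plane containing y-line: intersect ray with world plane z=.27
for e in sorted([tuple(m+u*t.min()),tuple(m+u*t.max())]): print(np.round(plane(Ks,Es,e,.27),4))
```

```text
22.775 [ 0.50296098 -0.03083738  0.25896957] 0.015368589017713753 [3.31461369 4.80911205 9.84625416]
22.825 [ 0.50300559 -0.03084819  0.25895092] 0.015772794278684048 [ 2.39262595  4.66504976 10.08470687]
22.875 [ 0.50302643 -0.03084756  0.25896998] 0.01521879089110851 [ 2.32331878  5.36836032 10.61140004]
red end px [307.8 165.6]
red end px [318.1 186.4]
upright end px [300.1 154.4]
upright end px [318.2 185.7]
[ 0.5055 -0.0118  0.27  ]
[ 0.4972 -0.131   0.27  ]
```

View pics/c8.png

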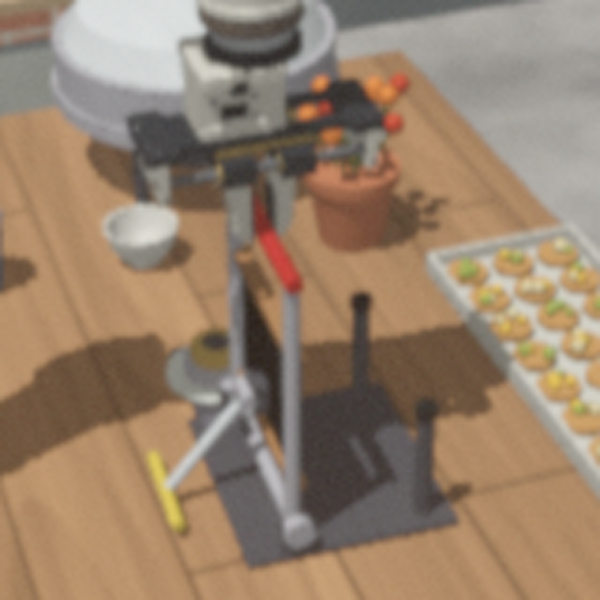

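The board is upright. The bar's near end is at (318.1,186.4) against (318.2,185.7) predicted for upright. From the arc travel (167 of 169.7 mm) the angle is about 0.774, so I add the last 2.5 mm and ease the vertical load.

Call:
jog_arm --motion '[{"x":-2.5,"y":0,"z":1,"rx":0,"ry":0,"rz":0},{"x":-2.5,"y":0,"z":1,"rx":0,"ry":0,"rz":0},{"x":-2.5,"y":0,"z":1,"rx":0,"ry":0,"rz":0},{"x":-2.5,"y":0,"z":1,"rx":0,"ry":0,"rz":0}]'

```text
clock: 23.38
ee_pos: [0.4999, -0.0307, 0.2592]
tool_rot: [2.252, 2.187, 0.023]
wrist_force: [2.2, 2.9, -7.8]
grip_width: 0.0153
```

Run:
```python
from h import *
for _ in range(10):
    S,Ks,Es=cam("side")
s=r.get_state();print(s["clock"],s["ee_pos"],s["grip_width"],s["wrist_force"])
T,Kt,Et=cam("top")
a=cv2.resize(T[150:240,230:350],(480,360),interpolation=2);b=cv2.resize(S[150:260,250:345],(311,360),interpolation=2)
cv2.imwrite("pics/c9.png",np.hstack([a,b])[:,:,::-1])
```

```text
23.875 [ 0.49996075 -0.03072613  0.25930326] 0.015110888226416826 [  1.92533764   3.76333251 -14.28696577]
```

View pics/c9.png

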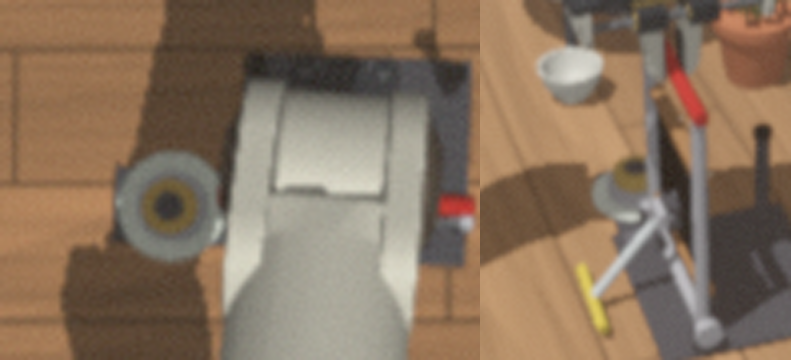

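Run:
```python
from h import *
s=r.get_state();print(s["ee_pos"],s["wrist_force"],s["grip_width"]);print(r.finish_job())
```

```text
[ 0.49993433 -0.03069638  0.25929752] [  2.29431657   2.9842334  -14.41689612] 0.015413900136639774
the job is handed in; nothing more can be done
None
```

I did all the steps in the order asked and handed the job in at about 24 s with the gripper still holding the red bar. No verdict was given.

- **Discs:** The large steel disc is flat on the white plate and the small brass disc is on top of it. In the last top view both look concentric with the plate to within 1–2 mm.
- **Kickstand:** I swung it over centre to its stop, which pushed back with about 8 N. It stayed down after I let go.
- **Board:** I raised it by the red bar only after that. From the bar's travel the frame angle is about 0.785 (upright), but my estimate of the hinge position is only good to about 3 mm, or 0.015 rad. The last side view shows it standing upright.
- **Other things:** I touched none of the bystanders and saw no displaced objects in the views I took. I made no separate final check of those outside them.

**Checks that disagreed:**
- The first side-view fit of the plate was poor, so I redid it. The two views then agreed to about 2 mm.
- The wrist shows about 14 N of vertical load along the frame at the end. It is steady and below the limits.

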